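# Hold the polisher's guard open at its 60 degree line for a wheel change

### The job

I want to change the wheel in the bench polisher: first switch its motor off at the toggle (push the lever back, from the green dot to the red one), then draw the guard's sprung bolt aside by its black ball knob until the red ring shows (12 mm or a little more), and by that same knob swing the clear guard up to the red 60 degree line. The guard falls shut if you let go, so finish with the knob still in your grip and the guard held steady at 60 degrees, and leave the other things on the desk where they lie.

Things in the scene. Friction and masses are not known exactly. Their poses are not given: they have to be found in the camera images.
- polisher: grey sheet-steel bench polisher, fixed to the desk, turned up to 0.2 rad. Origin: centre of its underside on the desk; x points to its back, y to its left (seen from its open front, the robot's side), z up. Hood x -108 to 108 mm, y -94 to 94, 130 high; green motor on the left, y 88 to 174, 112 high. Guard shut: hinge axis along y at x 94, z 137; bolt knob centre at (-88, 12, 189)
- switch_pod (a point): middle of the top of the switch pod on the polisher's right side, at (-62, -120, 98) mm in its frame; the pod measures 70 x 62 mm and carries a 1.6 mm aluminium plate, with a green dot on the front (on) and a red dot at the back (off). The toggle's pivot is 4 mm above this point
- switch_tip (a point): point 28 mm up the steel toggle lever, which is 33 mm long from its pivot, 6.5 mm thick at the foot and 10.5 mm near the tip. On: it leans 0.35 rad to the front; off: 0.35 rad to the back (the polisher's +x), so this point travels about 19 mm. It stays where it is left; pushing it takes about 2 N
- switch (a joint): angle of the toggle lever, rad: 0 = on (leaning to the front, at the green dot), 0.70 = off (leaning to the back, at the red dot, its stop); starts at 0 to 0.06; it counts as off from 0.6
- latch_knob: centre of the black ball knob, 28 mm in diameter, on a 10 mm stem on the bolt. Bolt and its dark guides lie along the guard's front rail, their tops 33 mm below this point. Take the ball from above, fingers to its left and right (along the polisher's y): then the guard can turn in the grip while the hand stays upright. 182 mm before the hinge axis, 52 mm above it
- latch (a joint): how far the bolt is drawn, m: 0 = home, its nose 9.5 mm deep in the keep, guard locked (0.8 degrees of play). It is drawn to the polisher's right (-y) against a spring: 1.4 N at home, 2.9 N at 0.012, 3.6 N at its stop, 0.018. Clear of the keep from 0.0095; the red ring on the bolt's right end begins to come out of its guide at 0.012
- latch_keep (a point): top of the steel staple (keep) on the left cheek that the bolt's nose sits in, 18 x 16 mm, 25 mm above the shut guard's plane; fixed to the polisher
- guard (a joint): angle of the guard, rad: 0 = shut and level, grows as its front swings up and back; 1.047 = 60 degrees; stop at 1.75. It falls shut by its own weight and a light spring (3 to 4.5 N at the knob when shut, 2 to 3 N at 60 degrees); nothing else holds it
- guard_hinge (a point): middle of the hinge axis (along the polisher's y) at the guard's back edge. The guard is a clear plate 5 mm thick and 172 mm wide that reaches 194 mm forward to the edge of its aluminium front rail
- red_line (a point): middle of the long red 60 degree line on the aluminium quadrant that stands up from the left cheek beside the hinge, 63 mm from the hinge axis; thin black lines mark every 15 degrees from 0 (level, forward) to 90 (upright); a red pointer turns with the guard
- new_wheel: bystander: pale round wheel, 84 mm in diameter, 15 mm thick, lying flat to the left; origin under its centre; leave it
- chain_pliers: bystander: blue-handled pliers, 138 mm, lying to the right; leave them
- slide_gauge: bystander: brass slide gauge, 130 mm, lying to the right; leave it
- signet_ring: bystander: gold signet ring, 28 mm high, standing on the steel bench block at the right; leave it
- ring_1: bystander: plain gold ring, 24 mm, lying flat near the front edge of the desk; leave it

How it is judged:
By the outcome, as a careful person would: the job done as asked, in the order asked, and still so for the second after the job is handed in, while the arm keeps its last pose, push and grip.
It also fails if it takes over 48 s, if anything falls off the work surface, if the arm or the gripper's body presses on something with over 40 N, if the wrist force passes 120 N, or if a joint passes its speed limit or range.

### The arm

A 6-joint arm with a two-finger parallel gripper is mounted at the origin on a cart in front of the work surface, level with it; the furniture and walls round the work are solid. World frame = base frame: x ahead of the robot, y to its left, z up, the work surface at z = 0. Lengths are in m, angles in rad, forces in N, time in s.
With the tool pointing down it reaches from about 0.35 to 0.975 m from the base axis. Payload 4.9 kg.
Tool frame: the origin (TCP) lies at the very end of the fingers, on their centre line; the grasp point (between the pads) lies 19 mm behind it; z points along the fingers, y is the line along which they close (so a half turn about z gives the same grasp; the last joint's range is limited). The gripper opens to 85 mm and grips with 20 to 120 N. Pads are 22 mm wide; open, the fingers measure 114 mm over their backs; the gripper's body (76 mm by 85 mm) begins 54 mm behind the grasp point. The pads swing forward as they close: fully open they stand 13 mm farther back than shut.
Start: joints at [-1.401, 0.053, 1.613, -0, 1.476, -0.119], TCP at [0.178, -0.599, 0.231] pointing down, gripper open.
Joint ranges: [-3.01, 3.01], [-1.01, 2.22], [0.06, 2.58], [-1.02, 4.17], [0.09, 2.62], [-3.14, 3.14]. Speed limits (rad/s): [2.57, 2.57, 3.14, 3.14, 3.14, 3.14].

### API

Orientations are given as a unit quaternion [x, y, z, w].
In Python, from rig import robot gives the robot as it stands.
- The arm moves only by the tool send_rows, never from a script. Its argument "motion" is one flat list of numbers, 7 for each row, row after row: the shift along the world's x, y, z in cm, then the turn, a rotation vector about the world's x, y, z in degrees, then the closure in counts, from 0 (fully open) to 255 (shut). In form: [tx, ty, tz, rx, ry, rz, grip, tx, ty, tz, rx, ry, rz, grip, ...]. A call has exactly 5 rows; each row shifts and turns the commanded pose from where the row before left it; what a row does not reach is not made up. A row lasts 1/10 s, in which the tool goes at most 50 mm and 8.59 degrees, less where a joint would pass 70% of its speed; a pose out of reach is approached as far as the arm can. A call is refused whole if a number of a shift passes 5 or a number of a turn 8.59, either way. A call with a gripper value outside its range is refused whole. The fingers move at their own pace and stop on an object; the grip force is fixed at half the most. Time passes only in rows, so rows that do not move let the fingers close, or fill a call up. It gives the time, the measured TCP pose, the force, the opening and the grip force at its end, in the units of the state.
- robot.observe(): the state, without advancing time (a new reading comes with each control period).
- robot.read_camera(name): name is "scene" or "top" or "wrist"; returns a dict with "pixels" (420x560x3 uint8, red, green, blue), "intrinsics" (3x3 intrinsics, pixels), "camera_from_world" (4x4, takes a point from world to camera coordinates); the wrist camera has in their place "tool_from_camera" (4x4, takes a point from camera to tool coordinates, whose origin is the TCP and whose axes are the flange's). Camera axes: x right, y down, z forward; pixel columns grow to the right and rows downward; lengths in m; the calibration is good to about 2 mm. A picture is of the moment at which its call begins: read the wrist's pose just before it. There is no depth.
- robot.finish_job(): hands the job in; it is judged then, once.
The state is a dict: "t": time; "qpos": joint angles; "joint_velocities": joint speeds; "tau": joint torques, N m; "position": TCP position; "tcp_rot": TCP orientation; "force": force on the tool from outside, world axes, zero at the start; "ft_torque": the same for the moment, N m; "opening": opening from 0.0 (shut) to 1.0 (fully open); "grasp_force": force on a finger pad.
Only numpy, scipy, OpenCV 4.12 (cv2) and the standard library are available. Lean on these libraries where they do the work, as an engineer would, in place of code of your own. Each camera call takes 0.05 s, during which the arm holds its last target. There are 200 camera calls.

## Working session

There is one attempt and no reset: what is moved stays moved. The work goes in short steps, Python scripts to look and compute and a tool call to move; the robot and the scene stay as the last step left them, time stands still between calls to the robot, and variables do not carry over. Pictures are saved under pics/ and viewed, at most 10 in all, crops included, and the job is handed in when it is done.

Besides the shell and the picture viewer there is one more tool, called after "Emit:" as name(argument=value, ...) on one line, values as JSON. send_rows: Moves the arm, as the interface text tells. Its arguments: {"type":"object","properties":{"motion":{"type":"array","items":{"type":"number"}}},"required":["motion"]}

```bash
mkdir -p pics
python3 - <<'E'
from rig import robot
import cv2,numpy as np
for n in("scene","top"):
    c=robot.read_camera(n); cv2.imwrite(f"pics/{n}0.png",c["pixels"][:,:,::-1]); print(n,c["intrinsics"].tolist(),np.round(c["camera_from_world"],4).tolist())
s=robot.observe();print(s)
E
```

```text
scene [[436.67450543107805, 0.0, 277.88528342452975], [0.0, 436.67450543107805, 208.6336913147553], [0.0, 0.0, 1.0]] [[-0.6169, -0.7869, 0.0156, 0.4324], [-0.4987, 0.3754, -0.7812, 0.2942], [0.6089, -0.4897, -0.624, 1.0263], [0.0, 0.0, 0.0, 1.0]]
top [[533.5550433281089, 0.0, 292.1116328415458], [0.0, 533.5550433281089, 204.65621259549079], [0.0, 0.0, 1.0]] [[-0.0043, -1.0, 0.0028, 0.1534], [-0.9953, 0.004, -0.0965, 0.4864], [0.0965, -0.0032, -0.9953, 1.5336], [0.0, 0.0, 0.0, 1.0]]
{'t': 0.1, 'qpos': array([-1.40103057e+00,  5.33088351e-02,  1.61420545e+00, -3.35440865e-05,
        1.47600460e+00, -1.18970332e-01]), 'joint_velocities': array([ 0.00026621, -0.00246632, -0.00274569,  0.00018198,  0.00070694,
        0.00080332]), 'tau': array([-7.81183826e-04, -3.94904244e+01, -3.71365643e+01, -2.30302776e-04,
        3.85642677e-03, -7.48483558e-06]), 'position': array([ 0.17787234, -0.5985425 ,  0.23014568]), 'tcp_rot': array([ 9.89596331e-01,  1.43868599e-01, -4.11481657e-05, -9.62382361e-04]), 'force': array([ 0.29575493,  0.24421233, -0.3047759 ]), 'ft_torque': array([-0.052396  ,  0.00606863,  0.021652  ]), 'grasp_force': 0.0, 'opening': 1.0039976920197755}
```

View pics/scene0.png

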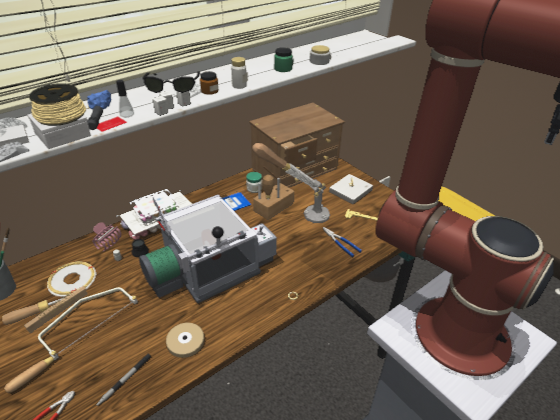

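View pics/top0.png

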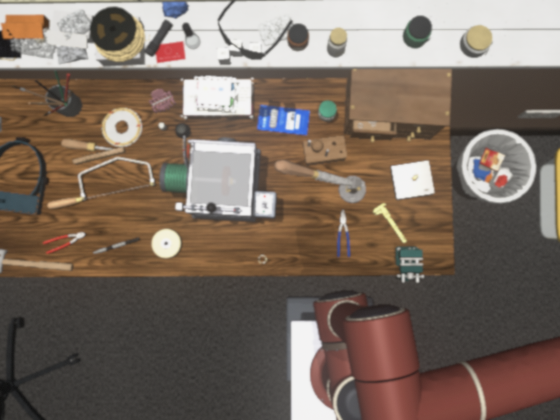

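Run:
```python
import cv2
a=cv2.imread("pics/top0.png")[130:225,155:285]; cv2.imwrite("pics/tc.png",cv2.resize(a,None,fx=6,fy=6,interpolation=cv2.INTER_CUBIC))
a=cv2.imread("pics/scene0.png")[190:305,135:285]; cv2.imwrite("pics/sc.png",cv2.resize(a,None,fx=5,fy=5,interpolation=cv2.INTER_CUBIC))
```

```text
(no output)
```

View pics/tc.png

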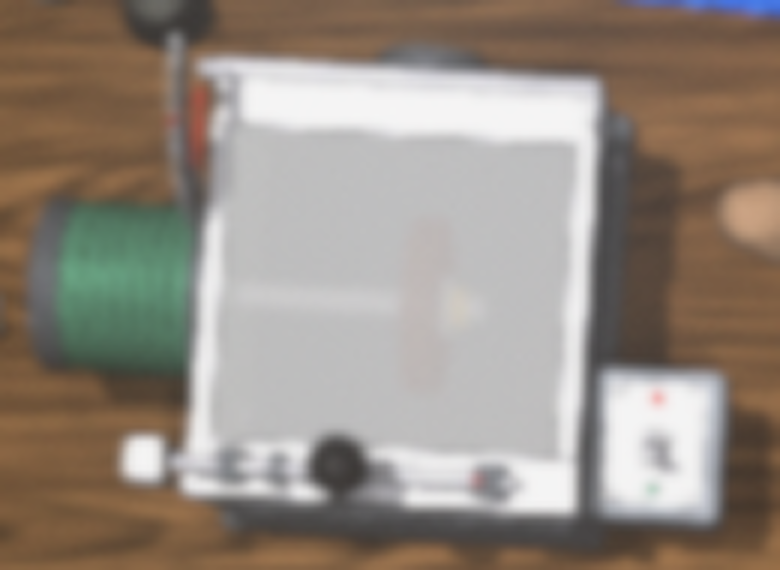

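View pics/sc.png

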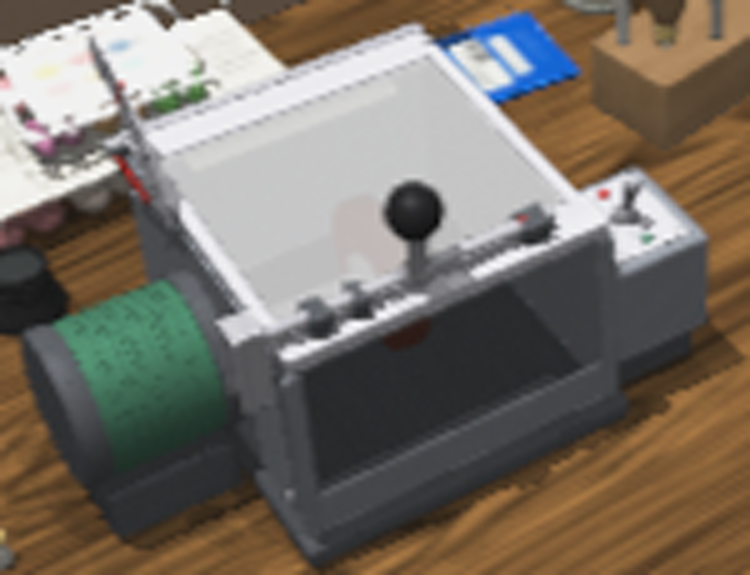

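```bash
cat > h.py <<'E'
import numpy as np, json
from rig import robot
from scipy.optimize import least_squares
from scipy.spatial.transform import Rotation as R
def proj(c,p):
    T=np.array(c["camera_from_world"]);q=T[:3,:3]@p+T[:3,3];k=c["intrinsics"]@q;return k[:2]/k[2]
def W(pose,l):
    x,y,a=pose;l=np.array(l)/1000
    return R.from_euler('z',a).apply(l)+[x,y,0]
E
python3 - <<'E'
from h import *
cs={n:robot.read_camera(n) for n in("scene","top")}
K=[-88,12,189];P=[-62,-120,99.6]
o=[("top",K,338,465),("scene",K,413,211),("top",P,656,444),("scene",P,626,217)]
px=lambda n,u,v: np.array([u/6+155-.4,v/6+130-.4]) if n=="top" else np.array([u/5+135-.4,v/5+190-.4])
def f(p):
    r=[proj(cs[n],W(p,l))-px(n,u,v) for n,l,u,v in o]
    d=proj(cs["top"],W(p,[-100,-86,137]))-proj(cs["top"],W(p,[-100,86,137])); e=np.array([395,22]);
    return np.r_[np.ravel(r),60*(d[0]*e[1]-d[1]*e[0])/np.hypot(*d)/np.hypot(*e)]
s=least_squares(f,[.6,.2,0]);print(s.x,np.round(s.fun,1))
for n,l in dict(knob=K,pod=[-62,-120,98],on=[-71.6,-120,128.3],off=[-52.4,-120,128.3],keep=[-88,100,162],hinge=[94,0,137]).items(): print(n,np.round(W(s.x,l),4))
E
```

```text
[ 0.55217137  0.34798379 -0.0613429 ] [-0.8  0.1  0.7 -0.9 -0.8 -0.   0.3 -0.5 -0.1]
knob [0.4651 0.3654 0.189 ]
pod [0.4829 0.232  0.098 ]
on [0.4733 0.2326 0.1283]
off [0.4925 0.2314 0.1283]
keep [0.4705 0.4532 0.162 ]
hinge [0.646  0.3422 0.137 ]
```

Emit:
send_rows(motion=[3,3.5,0.4,0,0,-4,255,3,3.5,0.4,0,0,-4,255,3,3.5,0.4,0,0,-4,255,3,3.5,0.4,0,0,-4,255,3,3.5,0.4,0,0,-4,255])

```text
t: 0.7
position: [0.3288, -0.4225, 0.2513]
tcp_rot: [0.999, -0.032, 0.0, -0.0]
force: [0.3, -0.8, 0.1]
opening: 0.146
grasp_force: 0.0
```

Emit:
send_rows(motion=[2,4.3,0,0,0,0,255,2,4.3,0,0,0,0,255,2,4.3,0,0,0,0,255,2,4.3,0,0,0,0,255,1,4.3,0,0,0,0,255])

```text
t: 1.2
position: [0.4187, -0.2072, 0.2512]
tcp_rot: [1.0, -0.03, 0.0, -0.0]
force: [0.3, 0.3, -0.2]
opening: 0.002
grasp_force: 0.0
```

Emit:
send_rows(motion=[0,4.5,0,0,0,0,255,0,4.5,0,0,0,0,255,0,4.5,0,0,0,0,255,0,4.5,0,0,0,0,255,0,4.5,0,0,0,0,255])

```text
t: 1.7
position: [0.4175, 0.0176, 0.2513]
tcp_rot: [1.0, -0.03, 0.0, 0.0]
force: [0.9, 0.3, 0.7]
opening: -0.002
grasp_force: 0.0
```

Emit:
send_rows(motion=[0,4.5,0,0,0,0,255,0,4.5,0,0,0,0,255,0,4,0,0,0,0,255,0,4,0,0,0,0,255,0,0,0,0,0,0,255])

```text
t: 2.2
position: [0.4171, 0.1895, 0.2511]
tcp_rot: [1.0, -0.027, -0.0, -0.001]
force: [-0.7, -1.3, -1.2]
opening: -0.002
grasp_force: 0.0
```

Look with the wrist camera for a closer measurement of the knob and switch.

Run:
```python
from h import *
import cv2,pickle
s=robot.observe();c=robot.read_camera("wrist");pickle.dump((s,c),open("w1.pkl","wb"))
cv2.imwrite("pics/w1.png",cv2.resize(c["pixels"][:,:,::-1],(784,588),interpolation=cv2.INTER_CUBIC))
print(np.round(c["tool_from_camera"],3).tolist(),s["position"])
```

```text
[[0.001, -0.953, -0.304, 0.077], [1.0, 0.001, 0.001, 0.0], [-0.0, -0.304, 0.953, -0.142], [0.0, 0.0, 0.0, 1.0]] [0.41710782 0.18952264 0.25107374]
```

View pics/w1.png

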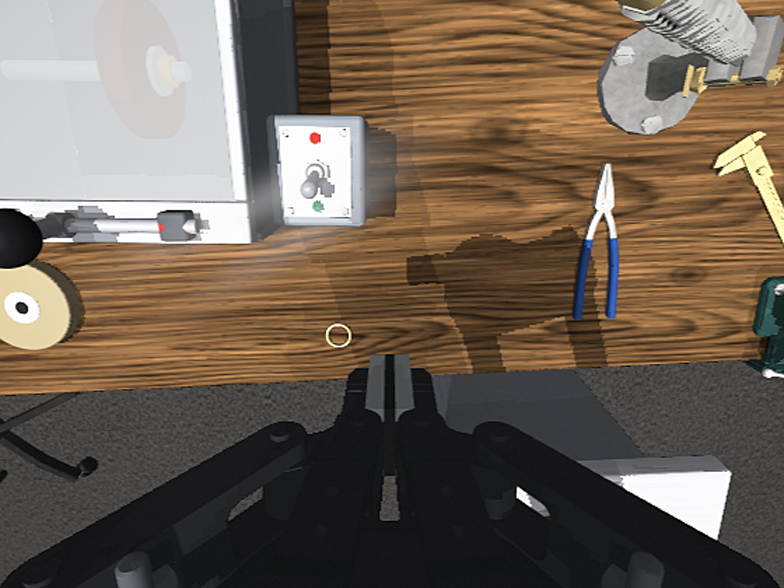

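```bash
cat >> h.py <<'E'
def wray(s,c,u,v,z):
    "world point at height z on the wrist camera's ray through pixel u,v"
    T=np.array(c["tool_from_camera"]);Q=R.from_quat(s["tcp_rot"])
    o=Q.apply(T[:3,3])+s["position"];d=Q.apply(T[:3,:3]@np.linalg.inv(c["intrinsics"])@[u,v,1])
    return o+d*(z-o[2])/d[2]
E
python3 - <<'E'
from h import *
import pickle
s,c=pickle.load(open("w1.pkl","rb"))
for n,u,v,z in[("red",315,138,.0996),("green",318,206,.0996),("tip",309,188,.130),("collar",317,172,.102),("knob",12,238,.189),("podBL",276,118,.096),("podFR",365,224,.096)]:
    print(n,np.round(wray(s,c,u/1.4,v/1.4,z),4))
E
```

```text
red [0.5023 0.231  0.0996]
green [0.4605 0.2334 0.0996]
tip [0.4745 0.2325 0.13  ]
collar [0.482  0.2315 0.102 ]
knob [0.4638 0.3614 0.189 ]
podBL [0.5154 0.2545 0.096 ]
podFR [0.4466 0.204  0.096 ]
```

Emit:
send_rows(motion=[0,4.3,0,0,0,0,255,0,0,-4,0,0,0,255,0,0,-4,0,0,0,255,0,0,-4,0,0,0,255,0,0,-1.5,0,0,0,255])

```text
t: 2.75
position: [0.4154, 0.2269, 0.1117]
tcp_rot: [1.0, -0.031, -0.003, 0.002]
force: [-0.2, -0.1, -0.0]
opening: 0.005
grasp_force: 0.0
```

Emit:
send_rows(motion=[1,0,0,0,0,0,255,1,0,0,0,0,0,255,1,0,0,0,0,0,255,1,0,0,0,0,0,255,0.8,0,0,0,0,0,255])

```text
t: 3.25
position: [0.4676, 0.2292, 0.1179]
tcp_rot: [1.0, -0.03, 0.001, -0.0]
force: [-1.6, 0.1, 2.0]
opening: -0.001
grasp_force: 1.2
```

Emit:
send_rows(motion=[0.2,0,0,0,0,0,255,0.2,0,0,0,0,0,255,0.1,0,0,0,0,0,255,0,0,0,0,0,0,255,0,0,0,0,0,0,255])

```text
t: 3.75
position: [0.4708, 0.229, 0.1163]
tcp_rot: [1.0, -0.03, 0.0, -0.0]
force: [-2.2, -0.0, 1.4]
opening: -0.001
grasp_force: 1.1
```

Emit:
send_rows(motion=[0.1,0,0,0,0,0,255,0.1,0,0,0,0,0,255,0.1,0,0,0,0,0,255,0,0,0,0,0,0,255,0,0,0,0,0,0,255])

```text
t: 4.25
position: [0.4738, 0.2288, 0.1161]
tcp_rot: [1.0, -0.03, -0.0, 0.0]
force: [-2.8, -0.2, 1.1]
opening: 0.001
grasp_force: 1.8
```

Emit:
send_rows(motion=[0.1,0,0,0,0,0,255,0.1,0,0,0,0,0,255,0.1,0,0,0,0,0,255,0,0,0,0,0,0,255,0,0,0,0,0,0,255])

```text
t: 4.75
position: [0.4743, 0.2289, 0.1159]
tcp_rot: [1.0, -0.03, -0.004, 0.001]
force: [-12.4, 0.4, 7.8]
opening: -0.003
grasp_force: 7.0
```

Emit:
send_rows(motion=[-4,0,0,0,0,0,255,0,0,4.5,0,0,0,200,0,0,4.5,0,0,0,120,0,1,4.5,0,0,0,80,0,3,3.5,0,0,0,80])

```text
t: 5.25
position: [0.4385, 0.2683, 0.2899]
tcp_rot: [0.999, -0.032, 0.003, -0.001]
force: [0.8, -0.1, 0.3]
opening: 0.676
grasp_force: 0.0
```

Emit:
send_rows(motion=[0,4.5,0,0,0,0,80,0,4.5,0,0,0,0,80,0,0.4,0,0,0,0,80,0,0,0,0,0,0,80,0,0,0,0,0,0,80])

```text
t: 5.75
position: [0.4373, 0.3623, 0.2861]
tcp_rot: [1.0, -0.03, 0.0, 0.0]
force: [0.6, -0.5, -0.6]
opening: 0.686
grasp_force: 0.0
```

Run:
```python
from h import *
import cv2,pickle
s=robot.observe();c=robot.read_camera("wrist");pickle.dump((s,c),open("w2.pkl","wb"))
cv2.imwrite("pics/w2.png",cv2.resize(c["pixels"][:,:,::-1],(784,588),interpolation=cv2.INTER_CUBIC))
print(s["position"],s["opening"],s["qpos"])
```

```text
[0.43734019 0.3622655  0.2860628 ] 0.6862091877847005 [ 5.61099863e-01 -1.09985867e-01  1.68170178e+00 -7.04879923e-04
  1.56972426e+00  2.19270131e+00]
```

View pics/w2.png

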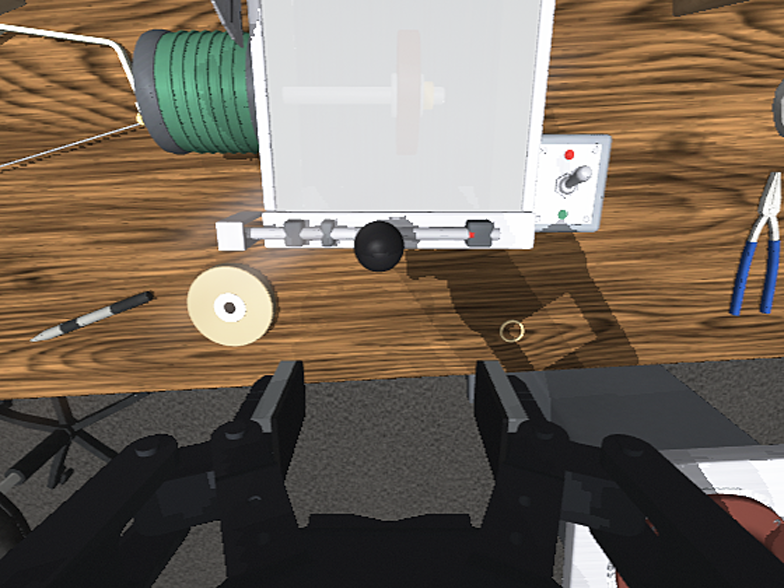

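Run:
```python
from h import *
import pickle
s,c=pickle.load(open("w2.pkl","rb"))
for n,u,v,z in[("knob",379,246,.189),("red",569,155,.0996),("green",562,214,.0996),("railL",262,248,.139),("railR",534,248,.139)]:
    print(n,np.round(wray(s,c,u/1.4,v/1.4,z),4))
```

```text
knob [0.464  0.3659 0.189 ]
red [0.502  0.2313 0.0996]
green [0.4608 0.2339 0.0996]
railL [0.4567 0.4446 0.139 ]
railR [0.446  0.2659 0.139 ]
```

Emit:
send_rows(motion=[2.7,0.3,0,0,0,0,80,0,0,-4,0,0,0,80,0,0,-4,0,0,0,80,0,0,-3,0,0,0,80,0,0,-0.9,0,0,0,80])

```text
t: 6.3
position: [0.4623, 0.3633, 0.1628]
tcp_rot: [1.0, -0.031, -0.003, 0.002]
force: [-0.9, 0.4, 1.1]
opening: 0.683
grasp_force: 0.0
```

Emit:
send_rows(motion=[0,0,0,0,0,0,120,0,0,0,0,0,0,170,0,0,0,0,0,0,255,0,0,0,0,0,0,255,0,0,0,0,0,0,255])

```text
t: 6.8
position: [0.4651, 0.3665, 0.1693]
tcp_rot: [1.0, -0.03, 0.002, -0.001]
force: [1.1, 0.4, 2.4]
opening: 0.287
grasp_force: 58.9
```

Run:
```python
from h import *
import cv2
s=robot.observe();c=robot.read_camera("wrist")
cv2.imwrite("pics/w3.png",cv2.resize(c["pixels"][150:400,130:430,::-1],None,fx=2.4,fy=2.4,interpolation=cv2.INTER_CUBIC))
print(s["position"],s["opening"],s["force"],s["grasp_force"])
```

```text
[0.46506264 0.36645495 0.16930143] 0.28717103799107263 [1.11323455 0.42625584 2.38184553] 58.86545956134796
```

View pics/w3.png

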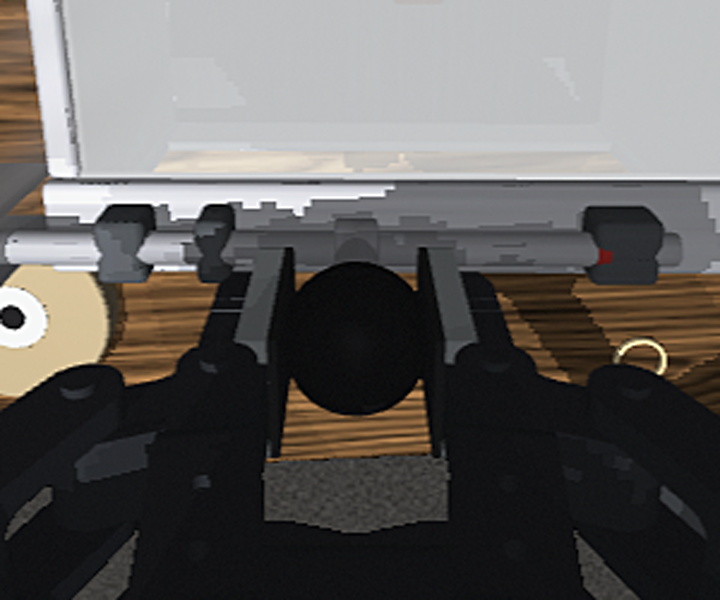

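Emit:
send_rows(motion=[0,-0.3,0,0,0,0,255,0,-0.3,0,0,0,0,255,0,-0.3,0,0,0,0,255,0,-0.3,0,0,0,0,255,-0.1,-0.25,0,0,0,0,255])

```text
t: 7.35
position: [0.4637, 0.3517, 0.1681]
tcp_rot: [1.0, -0.03, 0.001, -0.001]
force: [3.1, 3.0, 5.0]
opening: 0.297
grasp_force: 59.0
```

Emit:
send_rows(motion=[0,0,0,0,0,0,255,0,0,0,0,0,0,255,0,0,0,0,0,0,255,0,0,0,0,0,0,255,0,0,0,0,0,0,255])

```text
t: 7.85
position: [0.4636, 0.3516, 0.1677]
tcp_rot: [1.0, -0.03, 0.001, -0.0]
force: [3.4, 2.4, 5.1]
opening: 0.294
grasp_force: 59.1
```

Run:
```python
from h import *
import cv2
s=robot.observe();c=robot.read_camera("wrist")
cv2.imwrite("pics/w4.png",cv2.resize(c["pixels"][150:400,130:430,::-1],None,fx=2.4,fy=2.4,interpolation=cv2.INTER_CUBIC))
print(s["position"],s["opening"],s["force"],s["grasp_force"])
```

```text
[0.46358321 0.35156967 0.16768844] 0.2937763473644291 [3.37295721 2.41888005 5.14707118] 59.11638021469116
```

View pics/w4.png

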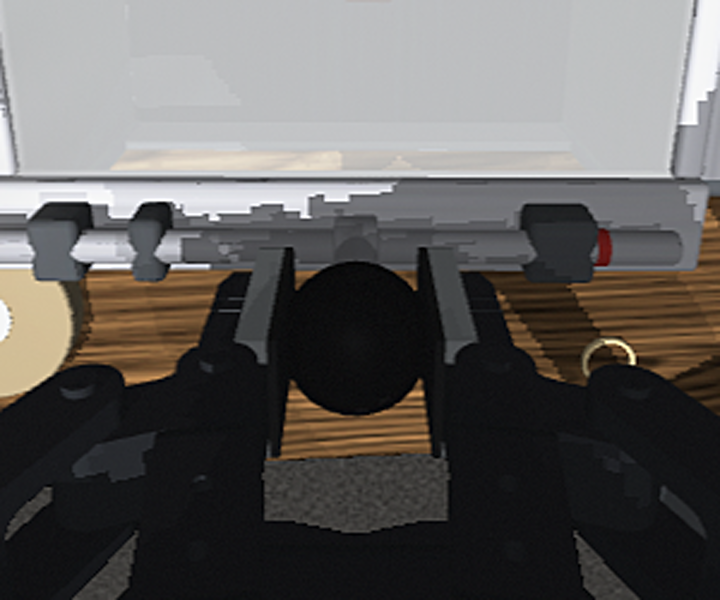

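Run:
```python
from h import *
th=np.arctan2(52,182)+np.radians(np.arange(0,61,3));p=np.c_[-np.cos(th)*.998,np.cos(th)*.059,np.sin(th)]*18.93
q=np.round(p-p[0],2);print(np.round(np.diff(q,axis=0),2).tolist())
```

```text
[[0.3, -0.02, 0.95], [0.34, -0.02, 0.92], [0.4, -0.02, 0.91], [0.44, -0.03, 0.89], [0.48, -0.03, 0.86], [0.53, -0.03, 0.84], [0.58, -0.03, 0.81], [0.61, -0.04, 0.77], [0.66, -0.04, 0.75], [0.69, -0.04, 0.7], [0.73, -0.04, 0.67], [0.76, -0.05, 0.64], [0.79, -0.04, 0.59], [0.83, -0.05, 0.54], [0.85, -0.05, 0.51], [0.88, -0.05, 0.46], [0.9, -0.06, 0.41], [0.92, -0.05, 0.36], [0.93, -0.06, 0.32], [0.96, -0.05, 0.26]]
```

Emit:
send_rows(motion=[0.3,-0.02,0.95,0,0,0,255,0.34,-0.02,0.92,0,0,0,255,0.4,-0.02,0.91,0,0,0,255,0.44,-0.03,0.89,0,0,0,255,0.48,-0.03,0.86,0,0,0,255])

```text
t: 8.4
position: [0.481, 0.3499, 0.2111]
tcp_rot: [1.0, -0.03, -0.003, 0.001]
force: [0.4, 3.3, -5.6]
opening: 0.292
grasp_force: 59.1
```

Emit:
send_rows(motion=[0.53,-0.03,0.84,0,0,0,255,0.58,-0.03,0.81,0,0,0,255,0.61,-0.04,0.77,0,0,0,255,0.66,-0.04,0.75,0,0,0,255,0.69,-0.04,0.7,0,0,0,255])

```text
t: 8.9
position: [0.5145, 0.348, 0.2512]
tcp_rot: [1.0, -0.03, 0.001, 0.0]
force: [4.4, 2.2, -9.4]
opening: 0.289
grasp_force: 60.5
```

Emit:
send_rows(motion=[0.73,-0.04,0.67,0,0,0,255,0.76,-0.05,0.64,0,0,0,255,0.79,-0.04,0.59,0,0,0,255,0.83,-0.05,0.54,0,0,0,255,0.85,-0.05,0.51,0,0,0,255])

```text
t: 9.4
position: [0.5548, 0.3448, 0.2789]
tcp_rot: [1.0, -0.031, 0.001, 0.002]
force: [0.3, -0.9, -2.2]
opening: 0.128
grasp_force: 0.0
```

Emit:
send_rows(motion=[0.88,-0.05,0.46,0,0,0,255,0.9,-0.06,0.41,0,0,0,255,0.92,-0.05,0.36,0,0,0,255,0.93,-0.06,0.32,0,0,0,255,0,0,0,0,0,0,255])

```text
t: 9.9
position: [0.5906, 0.3437, 0.2974]
tcp_rot: [1.0, -0.031, 0.001, -0.0]
force: [0.0, -0.5, -0.5]
opening: 0.001
grasp_force: 0.0
```

Emit:
send_rows(motion=[-2,0,1,0,0,0,150,-4,0.5,0,0,0,0,80,-4,0.5,-1,0,0,0,80,-4,0.4,-1,0,0,0,80,-1.3,0.4,0,0,0,0,80])

```text
t: 10.4
position: [0.4324, 0.3617, 0.2844]
tcp_rot: [1.0, -0.029, -0.002, 0.001]
force: [-0.1, -0.6, 0.4]
opening: 0.691
grasp_force: 0.0
```

Run:
```python
from h import *
import cv2,pickle
s=robot.observe();c=robot.read_camera("wrist");pickle.dump((s,c),open("w5.pkl","wb"))
d=robot.read_camera("scene")
a=cv2.resize(c["pixels"][50:300,130:450,::-1],(800,625),interpolation=cv2.INTER_CUBIC)[:350]
b=cv2.resize(d["pixels"][190:290,130:290,::-1],(400,250),interpolation=cv2.INTER_CUBIC)
o=np.zeros((600,800,3),np.uint8);o[:350]=a;o[350:,:400]=b;cv2.imwrite("pics/c5.png",o)
print(s["position"],s["opening"],s["tcp_rot"],s["force"])
```

```text
[0.43241075 0.36171922 0.2843515 ] 0.6908775269669215 [ 9.99574545e-01 -2.91025776e-02 -1.73598390e-03  8.68946812e-04] [-0.14362819 -0.57631323  0.41628952]
```

View pics/c5.png

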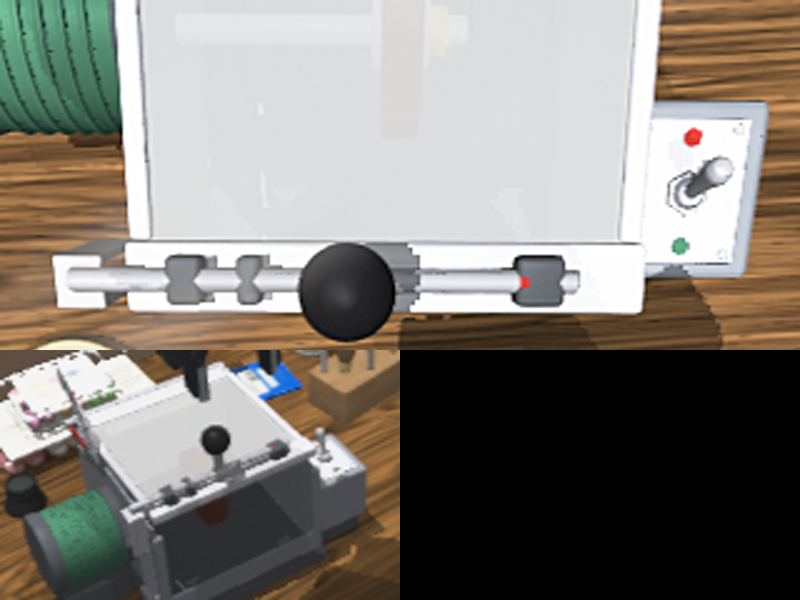

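Run:
```python
from h import *
import pickle
s,c=pickle.load(open("w5.pkl","rb"))
for a in (0,3,4,5,6,7):
    th=np.arctan2(52,182)+np.radians(a);z=.137+.1893*np.sin(th);x=.646-.1893*np.cos(th)
    print(a,round(x,4),np.round(wray(s,c,268.5,166.3,z),4))
```

```text
0 0.464 [0.4663 0.3665 0.189 ]
3 0.467 [0.468  0.3661 0.1985]
4 0.4681 [0.4686 0.366  0.2016]
5 0.4692 [0.4692 0.3659 0.2047]
6 0.4704 [0.4697 0.3657 0.2077]
7 0.4717 [0.4703 0.3656 0.2108]
```

Emit:
send_rows(motion=[3.1,0.4,0,0,0,0,80,0,0,-4,0,0,0,80,0,0,-4,0,0,0,80,0,0,-2,0,0,0,80,0,0,0,0,0,0,80])

```text
t: 11.0
position: [0.4668, 0.3644, 0.1821]
tcp_rot: [1.0, -0.031, -0.003, 0.002]
force: [0.4, -0.7, 0.6]
opening: 0.688
grasp_force: 0.0
```

Emit:
send_rows(motion=[0,0,0,0,0,0,80,0,0,0,0,0,0,80,0,0,0,0,0,0,80,0,0,0,0,0,0,80,0,0,0,0,0,0,80])

```text
t: 11.5
position: [0.4675, 0.3661, 0.1873]
tcp_rot: [1.0, -0.03, 0.001, -0.0]
force: [-0.5, 0.6, -0.3]
opening: 0.687
grasp_force: 0.0
```

Emit:
send_rows(motion=[0.15,0,-0.4,0,0,0,80,0,0,0,0,0,0,120,0,0,0,0,0,0,170,0,0,0,0,0,0,255,0,0,0,0,0,0,255])

```text
t: 12.0
position: [0.4685, 0.3659, 0.1823]
tcp_rot: [1.0, -0.03, -0.0, 0.0]
force: [-0.4, -0.4, 0.4]
opening: 0.295
grasp_force: 58.8
```

Emit:
send_rows(motion=[0,0,0,0,0,0,255,0,0,0,0,0,0,255,0,0,0,0,0,0,255,0,0,0,0,0,0,255,0,0,0,0,0,0,255])

```text
t: 12.5
position: [0.4686, 0.3659, 0.1823]
tcp_rot: [1.0, -0.03, -0.0, 0.0]
force: [-1.1, 0.4, -0.0]
opening: 0.296
grasp_force: 58.8
```

```bash
cat > ball.py <<'E'
from h import *
import cv2
def ball(name):
    "ball centre in tool coordinates from the dark disc in the wrist picture"
    s=robot.observe();c=robot.read_camera("wrist");T=np.array(c["tool_from_camera"]);K=c["intrinsics"]
    cv2.imwrite(f"pics/{name}.png",c["pixels"][:,:,::-1])
    g=cv2.GaussianBlur(cv2.cvtColor(c["pixels"],cv2.COLOR_RGB2GRAY),(3,3),0)
    h=cv2.HoughCircles(g[230:360,200:360],cv2.HOUGH_GRADIENT,1,40,param1=60,param2=12,minRadius=24,maxRadius=40)
    print(name,np.round(s["position"],4),np.round(s["force"],1),round(s["opening"],3),round(s["grasp_force"],1))
    for u,v,r in ([] if h is None else h[0][:2]):
        d=K[0,0]*.014/r; p=T[:3,:3]@np.linalg.inv(K)@[u+200,v+230,1]*d+T[:3,3]; print("  px",u+200,v+230,r,"tool mm",np.round(p*1000,1))
E
python3 - <<'E'
from ball import *
ball("g1")
E
```

```text
g1 [0.4686 0.3659 0.1823] [-1.1  0.4 -0. ] 0.296 58.8
  px 278.5 291.5 32.7 tool mm [  1.4   0.4 -22.8]
  px 260.5 359.5 33.8 tool mm [-23.   -7.1 -35.3]
```

Emit:
send_rows(motion=[0,-0.4,0,0,0,0,255,0,-0.4,0,0,0,0,255,0,-0.4,0,0,0,0,255,-0.1,-0.3,0,0,0,0,255,0,0,0,0,0,0,255])

```text
t: 13.05
position: [0.4674, 0.3505, 0.1816]
tcp_rot: [1.0, -0.03, -0.0, 0.0]
force: [-2.0, 3.5, -3.2]
opening: 0.29
grasp_force: 59.0
```

Run:
```python
from ball import *
ball("g2")
th=np.arctan2(52,182)+np.radians(np.r_[np.arange(5,60,2),60]);p=np.c_[-np.cos(th)*.998,np.cos(th)*.059,np.sin(th)]*18.93
q=np.round(p-p[0],2);print(np.round(np.diff(q,axis=0),2).tolist(),q[-1])
```

```text
g2 [0.4674 0.3505 0.1816] [-2.   3.5 -3.2] 0.29 59.0
  px 277.5 291.5 32.7 tool mm [  1.4  -0.  -22.8]
  px 290.5 357.5 25.7 tool mm [-53.5   7.1  -1.2]
[[0.25, -0.01, 0.61], [0.26, -0.02, 0.61], [0.29, -0.02, 0.59], [0.31, -0.02, 0.58], [0.33, -0.02, 0.58], [0.35, -0.02, 0.56], [0.37, -0.02, 0.55], [0.39, -0.02, 0.53], [0.4, -0.02, 0.52], [0.42, -0.03, 0.51], [0.44, -0.03, 0.49], [0.46, -0.02, 0.48], [0.48, -0.03, 0.46], [0.49, -0.03, 0.44], [0.5, -0.03, 0.42], [0.52, -0.03, 0.41], [0.53, -0.03, 0.39], [0.55, -0.03, 0.37], [0.56, -0.04, 0.35], [0.57, -0.03, 0.33], [0.58, -0.04, 0.31], [0.59, -0.03, 0.29], [0.61, -0.04, 0.27], [0.61, -0.03, 0.25], [0.62, -0.04, 0.23], [0.62, -0.04, 0.2], [0.64, -0.03, 0.18], [0.32, -0.02, 0.09]] [13.06 -0.77 11.6 ]
```

Emit:
send_rows(motion=[0.25,-0.01,0.61,0,0,0,255,0.26,-0.02,0.61,0,0,0,255,0.29,-0.02,0.59,0,0,0,255,0.31,-0.02,0.58,0,0,0,255,0.33,-0.02,0.58,0,0,0,255])

```text
t: 13.6
position: [0.4821, 0.3501, 0.2126]
tcp_rot: [1.0, -0.03, -0.0, -0.0]
force: [-3.5, 3.7, -3.9]
opening: 0.292
grasp_force: 59.0
```

Run:
```python
from ball import *
ball("g3")
```

```text
g3 [0.4821 0.3501 0.2126] [-3.5  3.7 -3.9] 0.292 59.0
  px 280.5 292.5 34.9 tool mm [  5.8   1.2 -30.5]
  px 202.5 278.5 26.6 tool mm [ -9.5 -39.5   6.7]
```

Emit:
send_rows(motion=[0.35,-0.02,0.56,0,0,0,255,0.37,-0.02,0.55,0,0,0,255,0.39,-0.02,0.53,0,0,0,255,0.4,-0.02,0.52,0,0,0,255,0.42,-0.03,0.51,0,0,0,255])

```text
t: 14.15
position: [0.5023, 0.3484, 0.2383]
tcp_rot: [1.0, -0.03, 0.0, 0.0]
force: [-2.7, 4.2, -3.6]
opening: 0.297
grasp_force: 59.3
```

Run:
```python
from ball import *
ball("g4")
```

```text
g4 [0.5023 0.3484 0.2383] [-2.7  4.2 -3.6] 0.297 59.3
  px 280.5 295.5 34.9 tool mm [  4.6   1.2 -30.8]
```

Emit:
send_rows(motion=[0.44,-0.03,0.49,0,0,0,255,0.46,-0.02,0.48,0,0,0,255,0.48,-0.03,0.46,0,0,0,255,0.49,-0.03,0.44,0,0,0,255,0.5,-0.03,0.42,0,0,0,255])

```text
t: 14.7
position: [0.5244, 0.3482, 0.2636]
tcp_rot: [1.0, -0.03, -0.001, -0.001]
force: [-3.6, 3.6, 0.9]
opening: 0.294
grasp_force: 59.1
```

Run:
```python
from ball import *
ball("g5")
```

```text
g5 [0.5244 0.3482 0.2636] [-3.6  3.6  0.9] 0.294 59.1
  px 277.5 292.5 31.5 tool mm [ -1.9  -0.  -18.4]
```

Emit:
send_rows(motion=[0.52,-0.03,0.41,0,0,0,255,0.53,-0.03,0.39,0,0,0,255,0.55,-0.03,0.37,0,0,0,255,0.28,-0.02,0.18,0,0,0,255,0,0,0,0,0,0,255])

```text
t: 15.25
position: [0.5435, 0.3469, 0.2771]
tcp_rot: [1.0, -0.03, -0.001, -0.001]
force: [-13.6, 3.5, 12.4]
opening: 0.293
grasp_force: 61.1
```

Run:
```python
from ball import *
ball("g6")
```

```text
g6 [0.5435 0.3469 0.2771] [-13.6   3.5  12.4] 0.293 61.1
  px 278.5 296.5 31.5 tool mm [ -3.6   0.4 -18.9]
  px 320.5 278.5 35.0 tool mm [ 11.3  17.2 -29.1]
```

Emit:
send_rows(motion=[-0.08,0,0.13,0,0,0,255,-0.08,0,0.13,0,0,0,255,0,0,0,0,0,0,255,0,0,0,0,0,0,255,0,0,0,0,0,0,255])

```text
t: 15.8
position: [0.5422, 0.3463, 0.2775]
tcp_rot: [1.0, -0.03, -0.0, 0.0]
force: [-2.8, 2.8, -1.5]
opening: 0.296
grasp_force: 59.8
```

Run:
```python
from h import *
P=np.array([[.4674,.1816],[.4821,.2126],[.5023,.2383],[.5422,.2775]])
s=least_squares(lambda c:np.hypot(*(P-c).T)-.1893,[.646,.117]);c=s.x
th=np.degrees(np.arctan2(P[:,1]-c[1],c[0]-P[:,0]));print(c,s.fun*1000,th-15.95)
t=np.radians(np.r_[np.arange(th[-1],75.95,1.5),75.95]);p=np.c_[-np.cos(t)*.998,np.cos(t)*.059,np.sin(t)]*18.93
print(np.round(np.diff(p,axis=0),2).tolist(),(p[-1]-p[0]))
```

```text
[0.64658095 0.11846171] [ 0.67961924  0.21517056 -1.74145524  0.93291002] [ 3.46101395 13.83403954 23.76267789 40.7720728 ]
[[0.42, -0.02, 0.27], [0.42, -0.03, 0.26], [0.43, -0.03, 0.24], [0.44, -0.03, 0.23], [0.44, -0.03, 0.22], [0.45, -0.03, 0.21], [0.45, -0.03, 0.2], [0.46, -0.03, 0.19], [0.46, -0.03, 0.17], [0.47, -0.03, 0.16], [0.47, -0.03, 0.15], [0.48, -0.03, 0.14], [0.39, -0.02, 0.1]] [ 5.77971475 -0.34168654  2.53785866]
```

Emit:
send_rows(motion=[0.42,-0.02,0.27,0,0,0,255,0.42,-0.03,0.26,0,0,0,255,0.43,-0.03,0.24,0,0,0,255,0,0,0,0,0,0,255,0,0,0,0,0,0,255])

```text
t: 16.3
position: [0.5553, 0.3453, 0.2839]
tcp_rot: [1.0, -0.03, -0.0, 0.0]
force: [1.4, 3.4, -8.4]
opening: 0.291
grasp_force: 61.1
```

Emit:
send_rows(motion=[0.07,0,-0.13,0,0,0,255,0.44,-0.03,0.23,0,0,0,255,0.44,-0.03,0.22,0,0,0,255,0,0,0,0,0,0,255,0,0,0,0,0,0,255])

```text
t: 16.8
position: [0.5645, 0.345, 0.2887]
tcp_rot: [1.0, -0.03, -0.0, -0.0]
force: [-2.3, 2.4, -4.0]
opening: 0.289
grasp_force: 61.5
```

Emit:
send_rows(motion=[0.47,-0.03,0.18,0,0,0,255,0.46,-0.03,0.19,0,0,0,255,0.46,-0.03,0.18,0,0,0,255,0,0,0,0,0,0,255,0,0,0,0,0,0,255])

```text
t: 17.3
position: [0.5784, 0.3444, 0.2952]
tcp_rot: [1.0, -0.03, 0.0, -0.0]
force: [-3.8, 3.7, -0.3]
opening: 0.29
grasp_force: 61.7
```

Run:
```python
from ball import *
ball("g7")
```

```text
g7 [0.5784 0.3444 0.2952] [-3.8  3.7 -0.3] 0.29 61.7
  px 278.5 299.5 31.5 tool mm [ -4.9   0.4 -19.3]
```

Emit:
send_rows(motion=[0.46,-0.03,0.18,0,0,0,255,0.46,-0.03,0.17,0,0,0,255,0.47,-0.03,0.16,0,0,0,255,0,0,0,0,0,0,255,0,0,0,0,0,0,255])

```text
t: 17.85
position: [0.5923, 0.3433, 0.2987]
tcp_rot: [1.0, -0.03, -0.0, -0.0]
force: [-2.3, 2.9, -4.0]
opening: 0.288
grasp_force: 60.4
```

```bash
cat >> ball.py <<'E'
from scipy.optimize import brentq
def ang(u,v,hx=.646,hz=.137):
    s=robot.observe();c=robot.read_camera("wrist")
    f=lambda z:np.hypot(wray(s,c,u,v,z)[0]-hx,z-hz)-.1893
    zs=np.linspace(.27,.345,60);F=[f(z) for z in zs]
    for i in range(59):
        if F[i]*F[i+1]<0:
            z=brentq(f,zs[i],zs[i+1]);p=wray(s,c,u,v,z);print("   ball",np.round(p,4),"guard deg",np.degrees(np.arctan2(z-hz,hx-p[0]))-15.95)
E
python3 - <<'E'
from ball import *
ball("g8"); ang(278.5,299.5)
E
```

```text
g8 [0.5923 0.3433 0.2987] [-2.3  2.9 -4. ] 0.288 60.4
  px 277.5 304.5 31.6 tool mm [ -6.7  -0.  -20.4]
   ball [0.5863 0.3432 0.3167] guard deg 55.67780044942894
```

Run:
```python
from ball import *
ball("g9"); ang(277.5,304.5)
s=robot.observe(); p=s["position"]-np.array([.646,0,.137]);print(p)
for d in(1,):
    r=R.from_euler('y',d,degrees=True).apply([p[0],0,p[2]])-[p[0],0,p[2]];print(d,r*100)
```

```text
g9 [0.5922 0.3433 0.2987] [-2.   3.5 -4.9] 0.293 60.4
  px 276.5 305.5 31.6 tool mm [ -7.2  -0.5 -20.5]
   ball [0.5829 0.3439 0.3155] guard deg 54.56666257915822
[-0.05389807  0.34325334  0.16175446]
1 [0.28312135 0.         0.0916015 ]
```

Emit:
send_rows(motion=[0.28,-0.02,0.09,0,1,0,255,0.28,-0.02,0.09,0,1,0,255,0,0,0,0,0,0,255,0,0,0,0,0,0,255,0,0,0,0,0,0,255])

```text
t: 18.55
position: [0.5979, 0.3428, 0.3006]
tcp_rot: [0.999, -0.03, -0.018, 0.001]
force: [-1.2, 4.3, -6.9]
opening: 0.289
grasp_force: 60.1
```

Run:
```python
from ball import *
ball("g10")
```

```text
g10 [0.5979 0.3428 0.3006] [-1.2  4.3 -6.9] 0.289 60.1
  px 277.5 305.5 31.4 tool mm [ -7.7  -0.  -19.7]
  px 224.5 316.5 26.0 tool mm [-31.  -28.6   3.9]
```

Emit:
send_rows(motion=[0.3,-0.02,0.04,0,1,0,255,0.3,-0.02,0.04,0,1,0,255,0.29,-0.02,0.07,0,1,0,255,0,0,0,0,0,0,255,0,0,0,0,0,0,255])

```text
t: 19.1
position: [0.6072, 0.3422, 0.303]
tcp_rot: [0.999, -0.03, -0.043, 0.001]
force: [-2.7, 2.8, -3.3]
opening: 0.29
grasp_force: 60.3
```

Run:
```python
from ball import *
ball("g11"); ang(277.5,305.5)
d=robot.read_camera("scene");t=robot.read_camera("top")
# project quadrant (left cheek, y~96) references
pose=[.552,.348,-.059]
pose=[.646-.094*np.cos(.059),.342+.094*np.sin(.059),-.059]
for n,c in(("scene",d),("top",t)):
    print(n,{a:np.round(proj(c,W(pose,[94-63*np.cos(np.radians(a)),100,137+63*np.sin(np.radians(a))])),1).tolist() for a in(0,60,90)}, "ball60",np.round(proj(c,W(pose,[94-189.3*np.cos(np.radians(75.95)),-3,137+189.3*np.sin(np.radians(75.95))])),1))
cv2.imwrite("pics/s11.png",d["pixels"][:,:,::-1]);cv2.imwrite("pics/t11.png",t["pixels"][:,:,::-1])
a=cv2.resize(d["pixels"][150:270,140:260,::-1],(600,600),interpolation=cv2.INTER_CUBIC)
b=cv2.resize(c["pixels"][135:215,180:220,::-1],(200,400),interpolation=cv2.INTER_CUBIC)
o=np.zeros((600,800,3),np.uint8);o[:,:600]=a;o[:400,600:]=b;cv2.imwrite("pics/c11.png",o)
```

```text
g11 [0.6072 0.3422 0.303 ] [-2.7  2.8 -3.3] 0.29 60.3
  px 277.5 305.5 31.6 tool mm [ -7.2  -0.  -20.5]
  px 279.5 265.5 30.7 tool mm [  7.8   0.9 -11.4]
   ball [0.5986 0.3429 0.3203] guard deg 59.54985841541304
scene {0: [165.0, 233.1], 60: [156.6, 209.3], 90: [151.0, 200.0]} ball60 [191.9 154.4]
top {0: [184.0, 163.8], 60: [180.8, 148.4], 90: [181.0, 135.9]} ball60 [212.4 145.8]
```

View pics/c11.png

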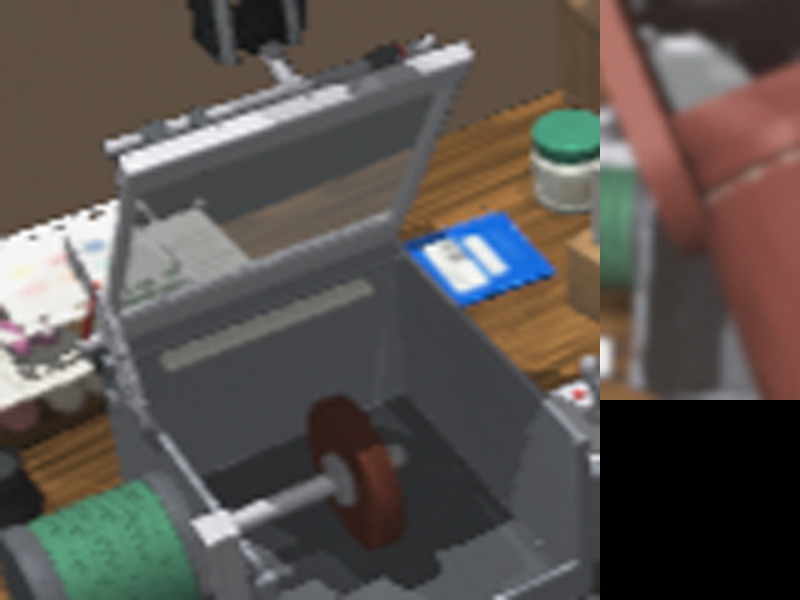

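Run:
```python
from h import *
c=robot.read_camera("scene")
pose=[.646-.094*np.cos(.059),.342+.094*np.sin(.059),-.059]
for a in(0,56,58,60,62,64):
    t=np.radians(a);o=[]
    for y in(86,-86):
        for h in(-2.5,2.5): o.append(np.round((proj(c,W(pose,[94-194*np.cos(t)+h*np.sin(t),y,137+194*np.sin(t)+h*np.cos(t)]))-[140,150])*5,0).tolist())
    print(a,o)
```

```text
0 [[270.0, 566.0], [269.0, 559.0], [585.0, 427.0], [585.0, 420.0]]
56 [[146.0, 193.0], [141.0, 183.0], [485.0, 75.0], [480.0, 66.0]]
58 [[140.0, 180.0], [135.0, 170.0], [479.0, 63.0], [474.0, 54.0]]
60 [[133.0, 167.0], [128.0, 157.0], [472.0, 51.0], [467.0, 43.0]]
62 [[127.0, 154.0], [122.0, 145.0], [466.0, 40.0], [461.0, 31.0]]
64 [[120.0, 142.0], [115.0, 133.0], [459.0, 28.0], [454.0, 20.0]]
```

Emit:
send_rows(motion=[0.12,0,0.03,0,0.4,0,255,0,0,0,0,0,0,255,0,0,0,0,0,0,255,0,0,0,0,0,0,255,0,0,0,0,0,0,255])

```text
t: 19.85
position: [0.608, 0.3423, 0.303]
tcp_rot: [0.998, -0.03, -0.047, 0.001]
force: [-2.6, 3.2, -2.9]
opening: 0.291
grasp_force: 60.3
```

Run:
```python
from ball import *
ball("g12"); ang(277.5,305.5)
```

```text
g12 [0.608  0.3423 0.303 ] [-2.6  3.2 -2.9] 0.291 60.3
  px 279.5 297.5 39.4 tool mm [ 12.3   0.7 -43.8]
   ball [0.5998 0.3429 0.3206] guard deg 59.925226896385155
```

Run:
```python
from rig import robot
print(robot.finish_job())
```

```text
the job is handed in; nothing more can be done
None
```

The job is handed in: the motor is off at the toggle, the bolt is drawn about 15 mm with the red ring showing, and the guard is held at about 60° (estimated from the camera) with the knob still in the grip. On the first lift the knob slipped out past 30° and the guard fell back onto the keep, so I gripped it again and repeated the draw and swing; the other things were not touched.

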